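Part a press-fit instrument housing evenly with an opening wedge

ROBOT

A 6-joint arm with a two-finger parallel gripper is mounted at the origin on the work surface. World frame = base frame: x ahead of the robot, y to its left, z up, the work surface at z = 0. Lengths are in m, angles in rad, forces in N, time in s.
With the tool pointing down it reaches from about 0.325 to 1 m from the base axis. Payload 5.1 kg.
Tool frame: the origin (TCP) lies midway between the tips of the shut fingers; the grasp point (between the pads) lies 19 mm behind it (ctrl.grip_depth is the distance from the TCP to the grasp point, in m); z points along the fingers, y is the direction in which the jaws open and shut (so a half turn about z gives the same grasp; the last joint's range is limited). The gripper opens to 85 mm and grips with 20 to 120 N. Pads are 22 mm wide; open, the fingers measure 114 mm over their backs; the gripper's body (76 mm by 85 mm) begins 54 mm behind the grasp point. The pads swing forward as they close: fully open they stand 13 mm farther back than shut.
Start: joints at [1.126, 0.124, 1.65, -0, 1.367, -0.083], TCP at [0.23, 0.608, 0.231] pointing down, gripper open.
Joint ranges: [-2.61, 2.61], [-1.02, 2.33], [0.03, 2.71], [-1.35, 4.49], [0.32, 2.68], [-2.91, 2.91]. Speed limits (rad/s): [2.57, 2.57, 3.14, 3.14, 3.14, 3.14].

INTERFACE

Orientations are given as a unit quaternion [w, x, y, z].
In Python, from plant import ctrl gives the robot as it stands. Calls block until the motion is done:
- ctrl.move_pose(position, orientation): joint-space move of the TCP to a pose.
- ctrl.move_linear(position, v=0.15, ori=None): straight line of the TCP; ori=None keeps the orientation; v is the mean speed in m/s.
- ctrl.goto_joints(angles): joint-space move.
- ctrl.set_gripper(opening): finger opening in m; the grip force is fixed at half the most; returns when the fingers have stopped.
- ctrl.dwell(seconds).
- ctrl.solve_ik(position, orientation): joint angles nearest the present ones, or None.
- ctrl.camera(name): name is "scene" or "side" or "wrist"; returns (picture, depth): 480x640x3 uint8, red, green, blue; 480x640 float32, m along the optical axis (not along the pixel's ray), 0 where there is no reading.
- ctrl.camera_params(name): a dict with "fovy" (degrees; the focal length in pixels is half the picture's height over the tangent of half this angle, whatever the lens; pixels are square), "cx", "cy" (the principal point, pixels), "origin" and "attitude" of the camera in the world. Camera axes: x right, y down, z forward; pixel columns grow to the right and rows downward; lengths in m; the calibration is good to about 2 mm. A picture is of the moment at which its call begins: read the wrist's pose just before it. camera_params takes no time and is no camera call; for the wrist camera it gives the pose at the moment of the call.
A pose or a line that the arm cannot do raises ctrl.MotionError and nothing moves.
- ctrl.close_job(): hands the job in, once; it reports no verdict.
Readings, each from a call of its own:
- ctrl.get_time(): time.
- ctrl.get_q(): joint angles.
- ctrl.get_dq(): joint speeds.
- ctrl.get_tau(): joint torques, N m.
- ctrl.get_eef_pos(): TCP position.
- ctrl.get_ee_rot(): TCP orientation.
- ctrl.get_contact_force(): force on the tool from outside, world axes, zero at the start.
- ctrl.get_ft_torque(): the same for the moment, N m.
- ctrl.get_finger_gap(): finger opening in m.
Only numpy, scipy, OpenCV 4.12 (cv2) and the standard library are available. Lean on these libraries where they do the work, as an engineer would, in place of code of your own. Each camera call takes 0.05 s, during which the arm holds its last target.

TASK

The near half of the aluminium instrument housing is pressed tight onto the clamped far half: take the black opening wedge from its stand and work it straight down into the pry slots at the two ends of the seam in turn, its flat face towards the clamped half, until the near half stands off by about 10 mm at both ends. Bring it off evenly, with neither end ever more than about 6 mm ahead of the other, and push it with the wedge only. Then put the wedge back upright in its stand, fully down, and leave the other things on the bench where they are.

Things in the scene. Friction and masses are not known exactly. Their poses are not given: they have to be found in the camera images.
- housing: Aluminium housing, 190 mm along the seam (y), fixed on a 6 mm plate. Origin on the bench under the middle of the closed seam; x points from the seam into the fixed far half (85 mm deep), y to the left end, z up; the near half is at -x. Flat top 81 mm above the bench. A fixed 4 mm high lip covers the seam at y -39 to +39 mm, x -15 to +15 mm. Outside the pry slots the closed seam has no gap.
- cover: Near half of the housing, 45 mm deep, 190 mm long, 0.4 kg, on press-fit pins. It slides to the housing's -x, each end by itself, so it turns when one end leads (6 mm = 0.05 rad). It stays where left, no spring. Each end resists with 6 N across the seam; the wedge needs roughly 3 to 12 N down. Origin at bench height under the left slot; axes as the housing's when even.
- slot_left (a point): Mouth centre of the pry slot at the housing's left (+y) end with the seam closed: 60 mm from the seam's middle, level with the top, 81 mm above the bench; fixed, axes as the housing's. The slot is 32 mm long (y), open above, 75 mm deep and, seam closed, 6 mm wide: x -3 to +3 mm, half in each half, with a 5 mm 45-degree chamfer at the mouth.
- slot_right (a point): The same at the right (-y) end.
- seam_left (a joint): Gap at the left slot: how far (m) the near half has come off there, 0 closed, stop at 0.016. The left slot is then 6 mm + this gap wide, the far side staying at x = +3 mm of the housing.
- seam_right (a joint): The same at the right slot.
- wedge_grip (a point): Centre of the handle of the black plastic wedge (130 mm tall, 90 g), standing tip down. Handle 22 mm (x) by 30 mm (y) by 60 mm tall, its centre 100 mm above the tip. Below it a collar 34 x 36 mm, 6 mm thick, underside 64 mm above the tip, then the blade, 22 mm wide (y): flat upright face at x = +9 mm, the other face sloping, 2 mm thick at the tip, 1 mm more per 4 mm up, 18 mm at the collar. z up.
- wedge_tip (a point): Middle of the wedge's tip edge: x = +8 mm from the handle's axis, 100 mm below its centre. Pushed straight down with the flat face on the fixed half, the wedge opens the gap by its thickness 5 mm below the top, less 6 mm: starts with the tip 21 mm below the top; 45 mm gives 6 mm, 61 mm 10 mm, collar on the top 10.7 mm. Play between flat face and slot wall adds to the gap.
- stand_top (a point): Top centre of the wedge's fixed grey stand, a box tube 44 x 48 mm, 72 mm tall, on a 90 mm square foot; hole 24 mm (x) by 28 mm (y), 64 mm deep; axes as the wedge's when it stands there. With the wedge fully down its collar rests on this top and the handle's centre is 36 mm above this point. It may be left or right of the housing.
- coil_mid (a point): Bystander: copper coil bobbin, 70 mm across, 50 mm tall, centre.
- capacitor_mid (a point): Bystander: black upright capacitor can, 40 mm across, 70 mm tall, centre.
- driver_grip (a point): Bystander: screwdriver, 180 mm long, lying on the bench, point in its handle.
Not all that is in view belongs to the job. Of the things that look like the part that bears stand_top, the middle-sized one is meant.

How it is judged:
By the outcome, as a careful person would: the job done as asked, in the order asked, and still so for the second after the job is handed in, with the robot touching nothing.
It also fails if it takes over 64 s, if anything falls off the work surface, if the arm or the gripper's body presses on something with over 40 N, if the wrist force passes 120 N, or if a joint passes its speed limit or range.

## Working session

There is one attempt and no reset: what is moved stays moved. The work goes in short steps, each a Python script; the robot and the scene stay as the last script left them, time stands still between calls to the robot, and variables do not carry over. Pictures are saved under pics/ and viewed, and the job is handed in when it is done.

```bash
ls; mkdir -p pics; python3 - <<'E'
from plant import ctrl
import cv2,numpy as np
for n in ["scene","side","wrist"]:
    p=ctrl.camera_params(n);print(n,p)
    a,d=ctrl.camera(n);cv2.imwrite(f"pics/{n}0.png",a[:,:,::-1]);np.savez(f"{n}0.npz",a=a,d=d,**{k:np.array(v) for k,v in p.items()})
    print((d>0).mean())
print(ctrl.get_time(),ctrl.get_ee_rot(),ctrl.grip_depth,ctrl.get_finger_gap())
E
```

```text
pics
scene {'fovy': 48.192685985359695, 'cx': 328.1803114232665, 'cy': 237.10526624796137, 'origin': array([ 1.28707769, -0.47335443,  0.7398008 ]), 'attitude': array([-0.40923378,  0.79467823,  0.40171727, -0.19909157])}
0.9960677083333334
side {'fovy': 45.5428742512361, 'cx': 319.11282018757123, 'cy': 251.3454938879994, 'origin': array([ 0.20902909, -0.63846092,  1.02766151]), 'attitude': array([-0.33221387,  0.90777456, -0.24235533,  0.08272354])}
0.9959114583333334
wrist {'fovy': 59.107961357033744, 'cx': 326.91480490445, 'cy': 237.93601756617193, 'origin': array([0.16806601, 0.63093016, 0.37311511]), 'attitude': array([0.109451  , 0.81581344, 0.56299208, 0.07422151])}
0.9959505208333334
0.15 [-2.11535183e-04  1.79913849e-01  9.83682043e-01 -7.75345736e-04] 0.0187 0.08526273833570557
```

View pics/scene0.png

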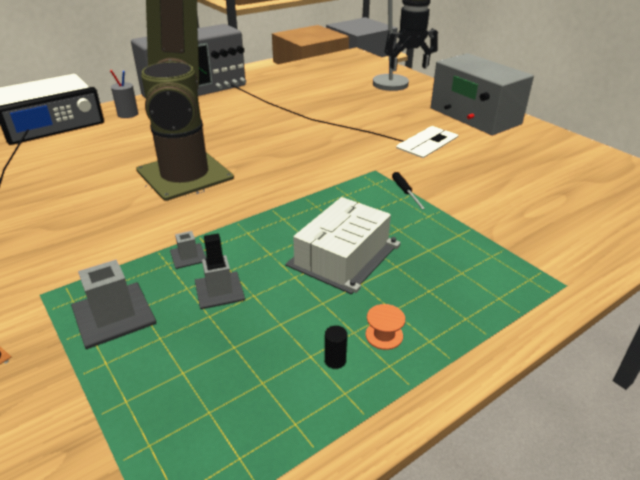

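View pics/side0.png

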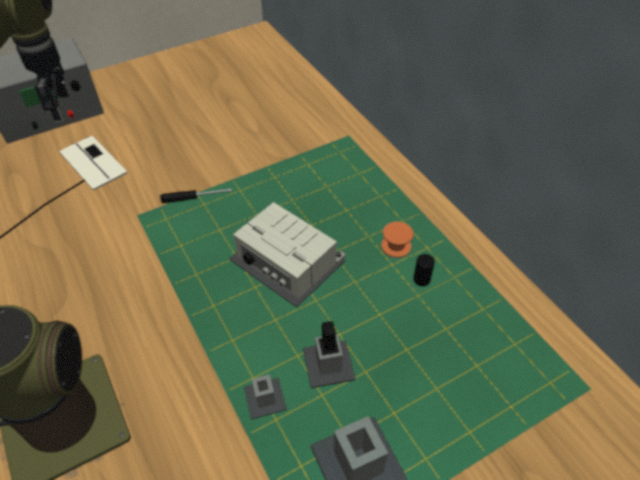

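View pics/wrist0.png

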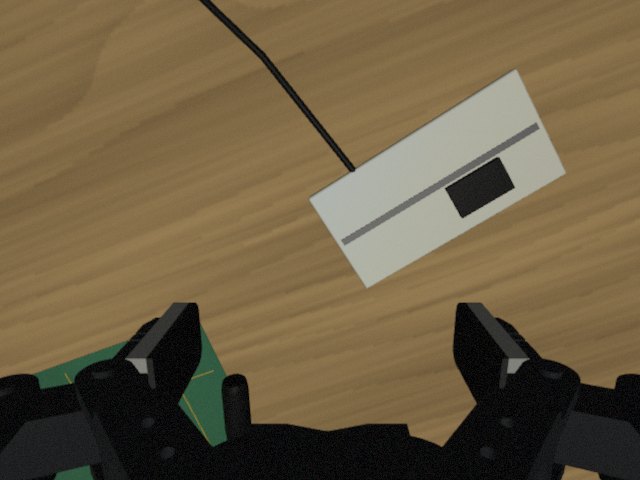

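Three stands are visible in the scene picture: a large one at (105,295), a small one at (185,247), and a mid-sized one at (217,275) holding the black wedge. The mid-sized one fits the description. The housing is at (345,240), coil (385,325), capacitor (336,347) and driver (405,187). I'll check the sizes with an enlarged crop.

```bash
cat > h.py <<'E'
import numpy as np,cv2
from scipy.spatial.transform import Rotation as R
def load(n): return dict(np.load(n+".npz"))
def Rq(q): q=np.array(q);return R.from_quat(np.r_[q[1:],q[0]]).as_matrix()
def K(p): return 240/np.tan(np.radians(float(p['fovy']))/2)
def rays(p,uv):
    uv=np.atleast_2d(uv).astype(float);f=K(p)
    c=np.c_[(uv[:,0]-p['cx'])/f,(uv[:,1]-p['cy'])/f,np.ones(len(uv))]
    return c@Rq(p['attitude']).T
def onplane(p,uv,z):
    r=rays(p,uv);o=np.array(p['origin']);return o+r*((z-o[2])/r[:,2])[:,None]
def cloud(p):
    v,u=np.mgrid[0:480,0:640];r=rays(p,np.c_[u.ravel(),v.ravel()])
    return (np.array(p['origin'])+r*p['d'].ravel()[:,None]).reshape(480,640,3)
def proj(p,X):
    c=(np.atleast_2d(X)-p['origin'])@Rq(p['attitude']);f=K(p)
    return np.c_[p['cx']+f*c[:,0]/c[:,2],p['cy']+f*c[:,1]/c[:,2]]
def snap(n,name):
    from plant import ctrl
    p=ctrl.camera_params(n);a,d=ctrl.camera(n)
    cv2.imwrite(f"pics/{name}.png",a[:,:,::-1]);np.savez(name+".npz",a=a,d=d,**{k:np.array(v) for k,v in p.items()})
E
python3 - <<'E'
from h import *
for n in("scene0","side0"):
    p=load(n);X=cloud(p)
    z=X[...,2]; 
    m=(z>.02)&(z<.2)&(X[...,0]>.25)&(X[...,0]<.95)&(abs(X[...,1])<.55)
    k,l,s,c=cv2.connectedComponentsWithStats(m.astype(np.uint8))
    for i in range(1,k):
        if s[i,4]<60: continue
        q=X[l==i];zt=np.percentile(q[:,2],95)
        t=q[abs(q[:,2]-zt)<.006]
        if len(t)<8: continue
        r=cv2.minAreaRect((t[:,:2]*1000).astype(np.float32))
        print(n,s[i],"zt %.3f"%zt,"c",np.round(r[0]),"size",np.round(r[1]),"ang %.1f"%r[2])
a=cv2.imread("pics/scene0.png")[215:345,50:260];cv2.imwrite("pics/crop1.png",cv2.resize(a,None,fx=3.5,fy=3.5,interpolation=cv2.INTER_CUBIC))
E
```

```text
scene0 [393 172  19  18 129] zt 0.026 c [404. 442.] size [23. 91.] ang 70.6
scene0 [ 294  198   97   83 5114] zt 0.085 c [545. 132.] size [133. 196.] ang 20.5
scene0 [175 231  22  25 403] zt 0.057 c [ 351. -152.] size [37. 39.] ang 76.1
scene0 [ 202  234   30   59 1221] zt 0.137 c [ 495. -150.] size [30. 26.] ang 72.2
scene0 [  78  260   57   66 2337] zt 0.105 c [ 440. -348.] size [70. 73.] ang 84.6
scene0 [367 305  39  33 921] zt 0.052 c [788.  40.] size [68. 71.] ang 18.1
scene0 [325 326  23  37 745] zt 0.071 c [782. -70.] size [38. 40.] ang 53.5
side0 [160 190  37  11 210] zt 0.028 c [403. 440.] size [23. 90.] ang 68.8
side0 [ 234  203  108   92 5587] zt 0.086 c [547. 128.] size [133. 193.] ang 20.1
side0 [383 222  31  26 597] zt 0.054 c [789.  37.] size [70. 67.] ang 40.0
side0 [414 254  21  29 468] zt 0.073 c [783. -72.] size [40. 37.] ang 52.5
side0 [ 316  321   27   52 1036] zt 0.139 c [ 496. -152.] size [32. 22.] ang 68.1
side0 [252 375  24  31 479] zt 0.059 c [ 352. -154.] size [40. 34.] ang 75.9
side0 [ 334  416   54   64 2392] zt 0.107 c [ 441. -351.] size [72. 65.] ang 84.4
```

View pics/crop1.png

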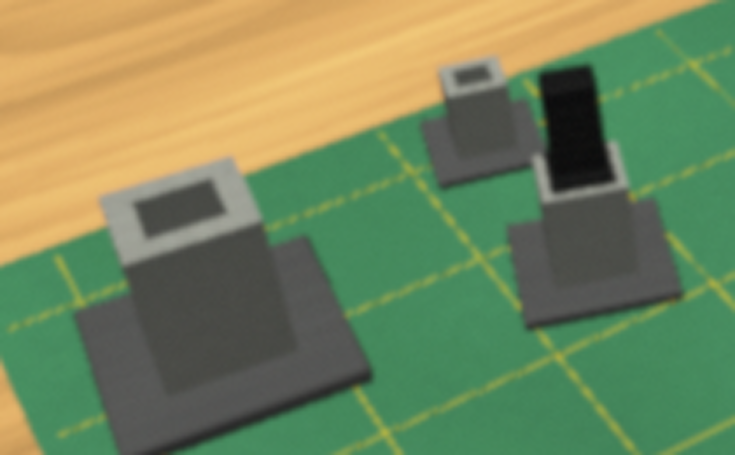

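```bash
python3 - <<'E'
from h import *
from plant import ctrl
p=load("wrist0");Rt=Rq(ctrl.get_ee_rot());t=ctrl.get_eef_pos()
print("cam in tool",(p['origin']-t)@Rt,"\n",np.round(Rt.T@Rq(p['attitude']),3)); print(np.round(Rt,2))
def q(yaw): # tool y dir at angle yaw, z down
    y=np.array([np.cos(yaw),np.sin(yaw),0]);z=np.array([0,0,-1.]);x=np.cross(y,z)
    k=R.from_matrix(np.c_[x,y,z]).as_quat();return np.r_[k[3],k[:3]]
for nm,pos,a in (("wedge",[.495,-.151,.22],[-18,162]),("hous",[.545,.13,.25],[20.5,200.5])):
    for d in a:
        s=ctrl.solve_ik(pos,q(np.radians(d)));print(nm,d,None if s is None else np.round(s,2))
E
```

```text
cam in tool [ 0.06615556 -0.00019023 -0.14277147] 
 [[-0.001 -0.965 -0.262]
 [ 1.    -0.001 -0.001]
 [ 0.001 -0.262  0.965]]
[[-0.94  0.35 -0.  ]
 [ 0.35  0.94 -0.  ]
 [ 0.   -0.   -1.  ]]
wedge -18 [-0.4  -0.17  1.95 -0.    1.35 -0.09]
wedge 162 None
hous 20.5 [ 0.14 -0.09  1.83 -0.    1.4  -0.22]
hous 200.5 None
```

```bash
cat >> h.py <<'E'
def q(deg):
    yaw=np.radians(deg);y=np.array([np.cos(yaw),np.sin(yaw),0]);z=np.array([0,0,-1.]);x=np.cross(y,z)
    k=R.from_matrix(np.c_[x,y,z]).as_quat();return np.r_[k[3],k[:3]]
E
python3 - <<'E'
from h import *
from plant import ctrl
a=np.radians(20.5);ex=np.array([np.cos(a),np.sin(a)]);ey=np.array([-np.sin(a),np.cos(a)])
c=np.array([.546,.130])-ey*.045-ex*.02
ctrl.move_pose([*c,.29],q(20.5));print(ctrl.get_time())
ctrl.dwell(.15);snap("wrist","w1")
ctrl.move_pose([.495-.02*.3,-.151-.02*.95,.31],q(-18));ctrl.dwell(.15);snap("wrist","w2");print(ctrl.get_time())
E
```

```text
2.35
3.7583
```

View pics/w1.png

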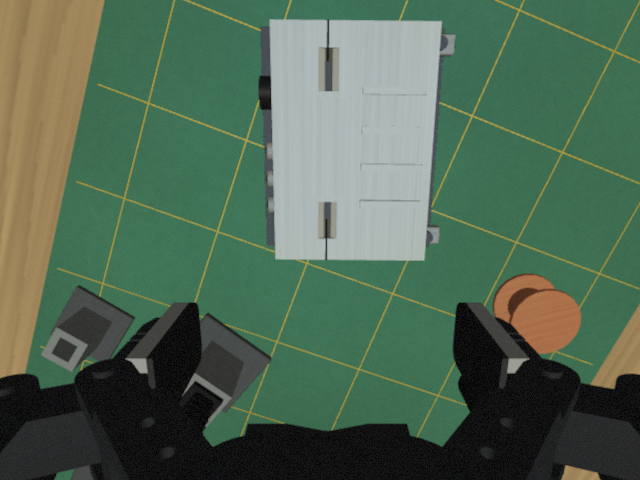

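View pics/w2.png

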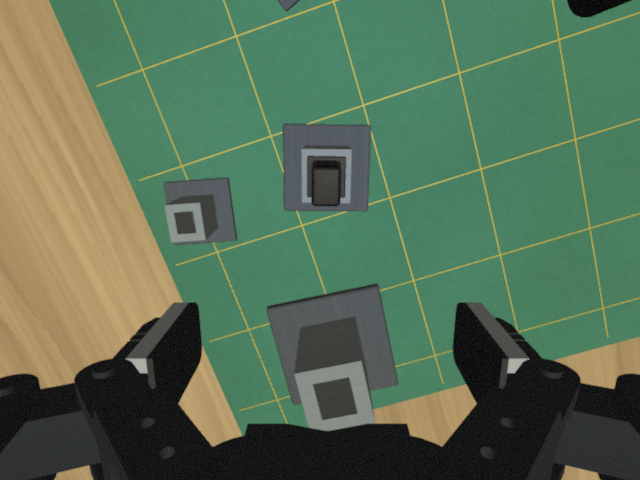

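```bash
python3 - <<'E'
from h import *
p=load("w1");a=p['a'];hsv=cv2.cvtColor(a,cv2.COLOR_RGB2HSV)
m=((hsv[...,1]<45)&(hsv[...,2]>140)).astype(np.uint8);m[290:]=0
m=cv2.morphologyEx(m,cv2.MORPH_CLOSE,np.ones((9,9)))
c=max(cv2.findContours(m,0,2)[0],key=cv2.contourArea)
box=cv2.boxPoints(cv2.minAreaRect(c)); 
P=onplane(p,c[:,0],.081)[:,:2]*1000
r=cv2.minAreaRect(P.astype(np.float32));print("housing",r)
ap=cv2.approxPolyDP(c,8,True)[:,0];print(ap.tolist(),np.round(onplane(p,ap,.081)*1000,1)[:,:2].tolist())
# slots
for nm,(y0,y1,x0,x1) in dict(L=(40,98,310,350),Rr=(195,246,308,348)).items():
    g=cv2.cvtColor(a,cv2.COLOR_RGB2GRAY)[y0:y1,x0:x1]
    s=(g<185).astype(np.uint8); s=cv2.morphologyEx(s,cv2.MORPH_OPEN,np.ones((5,5)))
    cs=max(cv2.findContours(s,0,2)[0],key=cv2.contourArea)+[x0,y0]
    b=cv2.boundingRect(cs);PP=onplane(p,cs[:,0],.081)[:,:2]*1000;rr=cv2.minAreaRect(PP.astype(np.float32))
    print(nm,b,rr)
for y in (52,69,85,205,220,235): print(y,cv2.cvtColor(a,cv2.COLOR_RGB2GRAY)[y,312:346].tolist())
im=a[:280,230:470,::-1];cv2.imwrite("pics/crop2.png",cv2.resize(im[20:280,60:140],None,fx=3,fy=3)) 
X=cloud(p);print("top z",np.median(X[100:200,290:310,2]),np.median(X[100:200,380:420,2]))
E
```

```text
housing ((548.9041748046875, 132.90921020507812), (144.7589569091797, 190.62094116210938), 19.947702407836914)
[[270, 19], [275, 258], [423, 260], [438, 234], [427, 227], [438, 55], [452, 52], [454, 36], [441, 34], [440, 21]] [[452.9, 199.2], [517.1, 20.9], [638.8, 64.5], [641.3, 90.5], [629.9, 92.8], [582.2, 220.6], [591.4, 226.3], [588.0, 237.1], [578.1, 234.9], [573.7, 242.9]]
L (310, 40, 40, 58) ((507.4063415527344, 181.92283630371094), (30.804258346557617, 41.39358901977539), 20.500198364257812)
Rr (308, 195, 40, 51) ((548.1951293945312, 68.44303131103516), (33.74764633178711, 43.63572692871094), 20.51364517211914)
52 [179, 179, 182, 182, 179, 180, 168, 152, 152, 153, 153, 151, 142, 108, 64, 32, 35, 68, 79, 75, 101, 134, 149, 148, 148, 148, 150, 168, 179, 180, 182, 183, 184, 181]
69 [181, 181, 183, 181, 180, 179, 164, 154, 153, 152, 153, 152, 136, 96, 81, 75, 77, 78, 78, 79, 115, 142, 150, 150, 150, 147, 153, 172, 181, 181, 182, 184, 182, 182]
85 [181, 183, 182, 183, 181, 181, 165, 151, 152, 154, 153, 151, 133, 98, 77, 77, 78, 78, 80, 77, 126, 151, 148, 148, 152, 151, 159, 175, 181, 182, 185, 183, 182, 183]
205 [181, 183, 179, 180, 180, 178, 164, 151, 153, 153, 152, 136, 104, 77, 75, 79, 81, 80, 104, 135, 150, 150, 149, 150, 161, 174, 181, 181, 181, 184, 182, 183, 181, 180]
220 [181, 180, 178, 181, 181, 175, 159, 151, 155, 152, 152, 135, 97, 58, 19, 65, 77, 80, 102, 138, 151, 150, 154, 149, 163, 174, 181, 180, 183, 183, 183, 184, 180, 179]
235 [181, 180, 181, 179, 180, 175, 158, 153, 155, 154, 153, 135, 99, 54, 27, 63, 76, 81, 117, 143, 150, 150, 152, 147, 165, 177, 181, 181, 183, 181, 183, 180, 180, 180]
top z 0.08129152990787111 0.08137820905108012
```

```bash
python3 - <<'E'
from h import *
p=load("w2");a=p['a'];g=cv2.cvtColor(a,cv2.COLOR_RGB2GRAY)
cv2.imwrite("pics/crop3.png",cv2.resize(a[115:220,275:380,::-1],None,fx=5.5,fy=5.5,interpolation=cv2.INTER_NEAREST))
for y in(190,): print(y,g[y,275:380].tolist())
print(g[120:215,326].tolist())
E
```

```text
190 [113, 112, 112, 114, 114, 111, 114, 112, 100, 84, 90, 93, 95, 94, 90, 90, 91, 90, 91, 92, 91, 93, 89, 90, 92, 86, 110, 136, 145, 147, 145, 131, 90, 56, 59, 66, 44, 22, 39, 51, 60, 62, 63, 66, 65, 62, 64, 62, 63, 63, 70, 66, 65, 63, 63, 61, 62, 62, 61, 61, 63, 61, 56, 39, 24, 45, 60, 66, 71, 68, 122, 145, 146, 145, 146, 125, 99, 93, 92, 88, 89, 91, 94, 89, 94, 91, 94, 92, 90, 95, 92, 91, 87, 90, 105, 109, 112, 112, 109, 111, 108, 109, 112, 108, 110]
[111, 112, 114, 112, 95, 82, 87, 91, 90, 88, 88, 90, 89, 91, 87, 90, 90, 92, 88, 92, 91, 91, 90, 90, 91, 75, 65, 66, 80, 126, 145, 147, 146, 145, 147, 133, 84, 58, 74, 72, 57, 14, 20, 21, 26, 14, 4, 20, 35, 48, 65, 68, 72, 71, 69, 69, 68, 68, 67, 67, 70, 71, 69, 71, 67, 69, 68, 62, 63, 66, 66, 65, 66, 61, 64, 60, 62, 62, 62, 62, 59, 54, 57, 51, 39, 34, 74, 92, 94, 91, 81, 101, 116, 113, 112]
```

View pics/crop2.png

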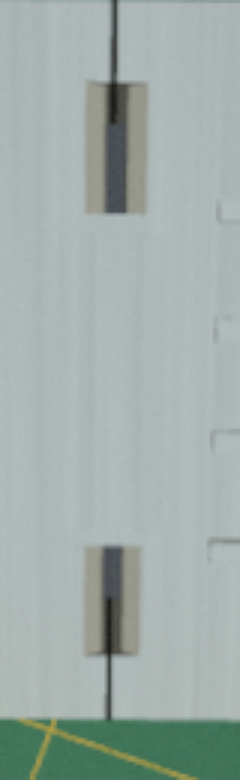

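View pics/crop3.png

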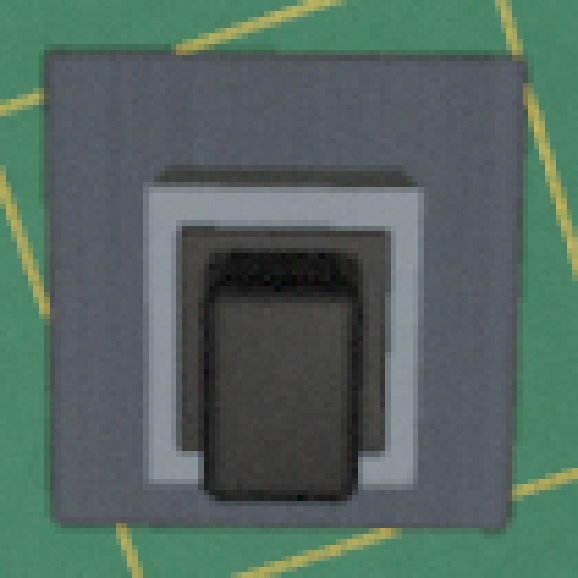

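```bash
python3 - <<'E'
from h import *
p=load("w1");g=cv2.cvtColor(p['a'],cv2.COLOR_RGB2GRAY).astype(float)
def cross(v,th,off):  # first & last crossing below th
    i=np.where(v<th)[0];a,b=i[0],i[-1]
    l=a-1+(v[a-1]-th)/(v[a-1]-v[a]); r=b+(th-v[b])/(v[b+1]-v[b]);return l+off,r+off
cen={}
for nm,(y0,y1,x0,x1,yc0,yc1) in dict(L=(54,84,308,350,35,102),R=(208,232,308,350,190,250)).items():
    l=[];rr=[]
    for y in range(y0,y1):
        a,b=cross(g[y,x0:x1],166,x0);l.append([a,y]);rr.append([b,y])
    t=[];bt=[]
    for x in (320,321,322,332,333,334):
        a,b=cross(g[yc0:yc1,x],166,yc0);t.append([x,a]);bt.append([x,b])
    w=lambda k:onplane(p,np.array(k),.081)[:,:2]*1000
    W=[w(k) for k in(l,rr,t,bt)]
    a=np.radians(20.5);
    for W_ in W[:2]:
        d=np.polyfit(W_[:,1],W_[:,0],1)[0];print("edge yaw",np.degrees(np.arctan(-d)))
    for it in range(2):
        ex=np.array([np.cos(a),np.sin(a)]);ey=np.array([-ex[1],ex[0]])
    X=[W[0]@ex,W[1]@ex];Y=[W[2]@ey,W[3]@ey]
    print(nm,"x",X[0].mean(),X[1].mean(),X[1].mean()-X[0].mean(),"y",Y[0].mean(),Y[1].mean(),Y[0].mean()-Y[1].mean())
    c=ex*(X[0].mean()+X[1].mean())/2+ey*(Y[0].mean()+Y[1].mean())/2;cen[nm]=c;print(c)
d=cen['L']-cen['R'];print("sep",np.hypot(*d),"yaw",np.degrees(np.arctan2(-d[0],d[1])),"mid",(cen['L']+cen['R'])/2)
# stand
p=load("w2");hs=p['a'];g=cv2.cvtColor(hs,cv2.COLOR_RGB2GRAY)
m=np.zeros((480,640),np.uint8);m[140:208,295:360]=(g[140:208,295:360]>118)
k,l,s,_=cv2.connectedComponentsWithStats(m);i=1+np.argmax(s[1:,4]);c=np.argwhere(l==i)[:,::-1]
P=onplane(p,c,.072)[:,:2]*1000;print("stand",cv2.minAreaRect(P.astype(np.float32)))
# handle top
m=((g[176:210,305:345]>45)&(g[176:210,305:345]<90)).astype(np.uint8)
cv2.imwrite("pics/m.png",m*255)
for z,box in((.136,None),):
    # handle extents: dark borders
    e=np.array([[311.8,185],[339.5,185],[326,170],[326,205.5]])
    print(onplane(p,e,z)*1000)
E
```

```text
edge yaw 20.244529494872413
edge yaw 20.037042499889612
L x 529.9561438655023 546.0704314925168 16.114287627014505 y 8.936616907252118 -23.385547753627268 32.32216466087939
[506.47214513 181.64926872]
edge yaw 19.73645880179474
edge yaw 19.45293387648675
R x 529.0285788418647 544.9489800681339 15.920401226269178 y -111.61627636025703 -144.04293733990744 32.42666097965041
[547.74932752  68.32299652]
sep 120.60949280924088 yaw 20.013299476793303 mid [527.11073632 124.98613262]
stand ((494.748291015625, -149.31533813476562), (47.346031188964844, 44.54306411743164), 72.07190704345703)
[[ 485.1267805  -145.19214835  136.        ]
 [ 504.89443198 -151.5862101   136.        ]
 [ 498.70609133 -137.84282838  136.        ]
 [ 490.44652783 -163.3187355   136.        ]]
```

```bash
python3 - <<'E'
from h import *
from plant import ctrl
W=[.4947,-.1493]
ctrl.move_pose([*W,.19],q(-17.9));ctrl.move_linear([*W,.090],v=.12)
print(ctrl.get_eef_pos(),ctrl.get_contact_force())
print(ctrl.set_gripper(0.012),ctrl.get_finger_gap(),ctrl.get_time(),ctrl.get_contact_force())
e=ctrl.get_eef_pos();print(e)
ctrl.move_linear([*W,.175],v=.12);print(ctrl.get_contact_force(),ctrl.get_finger_gap())
snap("scene","s3");snap("side","d3");print(ctrl.get_time())
for n,w in(("s3",(150,150,120,150)),("d3",(260,240,120,150))):
    p=load(n);x,y=proj(p,[.495,-.15,.13])[0].astype(int);a=cv2.imread(f"pics/{n}.png")[max(0,y-50):y+70,max(0,x-60):x+60]
    cv2.imwrite(f"pics/{n}c.png",cv2.resize(a,None,fx=4,fy=4,interpolation=cv2.INTER_CUBIC))
a=cv2.imread("pics/s3c.png");b=cv2.imread("pics/d3c.png");h=min(len(a),len(b));cv2.imwrite("pics/c4.png",cv2.resize(np.hstack([a[:h],b[:h]]),(800,400)))
E
```

```text
[ 0.49548152 -0.14967595  0.09107583] [ 0.27308444 -0.04973434  0.47442217]
False 0.021152806317189105 5.9 [0.02969223 0.43550899 2.27945578]
[ 0.49494352 -0.14940202  0.09033273]
[-0.46098896 -0.59698463 -1.31005309] 0.0210665034927356
6.8583
```

View pics/c4.png

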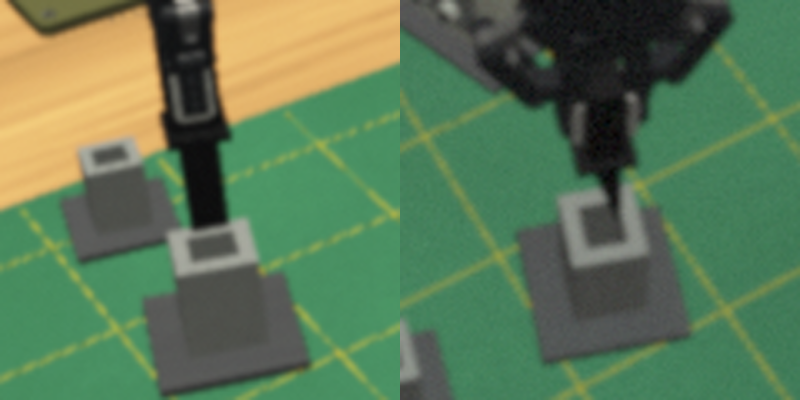

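```bash
python3 - <<'E'
from h import *
p=load("d3");a=np.radians(-17.9);e=np.array([np.cos(a),np.sin(a),0])
x,y=proj(p,[.495,-.15,.13])[0].astype(int)
for s in(1,-1):
    t=np.array([.4949,-.1494,.093])+s*.008*e;print(s,(proj(p,t)[0]-[x-60,y-50])*3.333+[400,0])
E
```

```text
1 [613.14215845 200.80930229]
-1 [585.55650847 205.95038988]
```

```bash
cat >> h.py <<'E'
YAW=20.0;_a=np.radians(YAW);EX=np.array([np.cos(_a),np.sin(_a)]);EY=np.array([-EX[1],EX[0]])
MID=np.array([.5271,.1250]);OFF=.0823
def tgt(ax,y,d): # ax = housing x of handle axis, d = tip depth below top
    xy=MID+EX*ax+EY*y;return np.array([*xy,.081-d+OFF])
def st(ctrl,msg=""):
    e=ctrl.get_eef_pos();f=ctrl.get_contact_force();v=e[:2]-MID
    print(msg,"t%.2f x%.2f y%.2f d%.2f"%(ctrl.get_time(),v@EX*1e3,v@EY*1e3,(.081+OFF-e[2])*1e3),"F x%.1f y%.1f z%.1f"%(f[:2]@EX,f[:2]@EY,f[2]),flush=True)
    return v@EX,f[:2]@EX,f[2]
def seat(ctrl,y,x0=-.0068,xmax=-.0035):
    ctrl.move_linear(tgt(x0,y,.018),v=.06);_,f0,_z=st(ctrl,"in")
    x=x0
    while x<xmax:
        x+=.0006;ctrl.move_linear(tgt(x,y,.018),v=.02);a,f,_=st(ctrl,"seat")
        if f-f0<-2.0: break
    return x
E
python3 - <<'E'
from h import *
from plant import ctrl
ctrl.move_pose(tgt(-.0068,.060,-.030),q(YAW));st(ctrl)
ctrl.move_linear(tgt(-.0068,.060,-.008),v=.1);ctrl.dwell(.1);st(ctrl)
snap("side","d5");snap("scene","s5")
for n in("s5","d5"):
    p=load(n);x,y=proj(p,[*(MID+EY*.06),.09])[0].astype(int);a=cv2.imread(f"pics/{n}.png")[y-50:y+50,x-50:x+50]
    cv2.imwrite(f"pics/{n}c.png",cv2.resize(a,(400,400),interpolation=cv2.INTER_CUBIC))
cv2.imwrite("pics/c5.png",np.hstack([cv2.imread("pics/s5c.png"),cv2.imread("pics/d5c.png")]))
E
```

```text
t8.11 x-6.92 y59.25 d-29.77 F x0.4 y-0.2 z-1.1
 t8.57 x-6.65 y59.52 d-8.23 F x0.4 y1.0 z-1.2
```

View pics/c5.png

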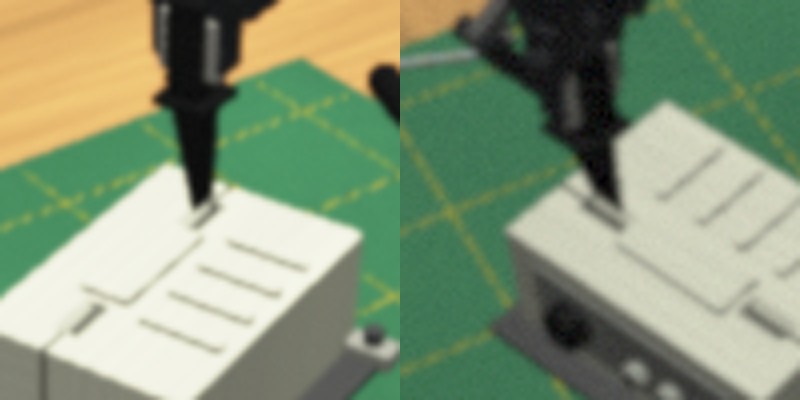

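The left frame shows the wedge tip just above the left slot, at about (200,210). Its flat face is towards the lined, clamped half. The right frame agrees, with the tip at (610,208). Next I lower it and seat it against the fixed wall.

```bash
python3 - <<'E'
from h import *
from plant import ctrl
st(ctrl)
x=seat(ctrl,.060);print("x",x)
E
```

```text
t8.68 x-6.41 y59.75 d-8.65 F x0.1 y0.6 z-1.6
in t9.26 x-6.84 y60.07 d18.40 F x1.7 y-0.6 z-1.5
seat t9.51 x-6.49 y60.02 d18.06 F x-0.3 y-0.0 z-1.2
seat t9.76 x-5.85 y59.99 d18.09 F x-0.9 y0.3 z-1.8
x -0.0056
```

```bash
cat >> h.py <<'E'
def avgF(ctrl,n=4):
    F=[]
    for _ in range(n): ctrl.dwell(.03);F.append(ctrl.get_contact_force())
    f=np.mean(F,0);e=ctrl.get_eef_pos();v=e[:2]-MID
    print("t%.2f x%.2f y%.2f d%.2f Favg x%.1f y%.1f z%.1f"%(ctrl.get_time(),v@EX*1e3,v@EY*1e3,(.081+OFF-e[2])*1e3,f[:2]@EX,f[:2]@EY,f[2]),flush=True)
    return f[:2]@EX,f[2]
E
python3 - <<'E'
from h import *
from plant import ctrl
avgF(ctrl)
x=-.0056
while x<-.003:
    x+=.0006;ctrl.move_linear(tgt(x,.06,.018),v=.02);f,_=avgF(ctrl)
    if f<-3: break
print(x)
E
```

```text
t9.89 x-5.82 y60.00 d18.06 Favg x-0.8 y-0.2 z-0.5
t10.28 x-5.58 y59.99 d18.15 Favg x-4.0 y-0.3 z0.8
-0.005
```

```bash
python3 - <<'E'
from h import *
from plant import ctrl
for d in(.026,.032,.0385):
    ctrl.move_linear(tgt(-.0053,.06,d),v=.04);avgF(ctrl,2)
ctrl.move_linear(tgt(-.0057,.06,.020),v=.08);avgF(ctrl,1)
ctrl.move_linear(tgt(-.0060,.06,-.03),v=.12);ctrl.move_linear(tgt(-.0068,-.060,-.03),v=.15);ctrl.dwell(.05);st(ctrl)
snap("side","d6");snap("scene","s6")
for n in("s6","d6"):
    p=load(n);x,y=proj(p,[*MID,.09])[0].astype(int);a=cv2.imread(f"pics/{n}.png")[y-60:y+60,x-60:x+60]
    cv2.imwrite(f"pics/{n}c.png",cv2.resize(a,(400,400),interpolation=cv2.INTER_CUBIC))
cv2.imwrite("pics/c6.png",np.hstack([cv2.imread("pics/s6c.png"),cv2.imread("pics/d6c.png")]))
E
```

```text
t10.69 x-5.57 y59.96 d25.58 Favg x-5.3 y-0.4 z3.9
t11.06 x-5.49 y59.88 d30.44 Favg x-7.7 y-0.3 z8.5
t11.43 x-5.53 y59.90 d36.75 Favg x-8.2 y0.3 z10.4
t11.85 x-5.69 y59.97 d19.40 Favg x-4.3 y-0.1 z0.8
 t13.42 x-6.84 y-59.29 d-29.79 F x-0.6 y-1.4 z-0.4
```

View pics/c6.png

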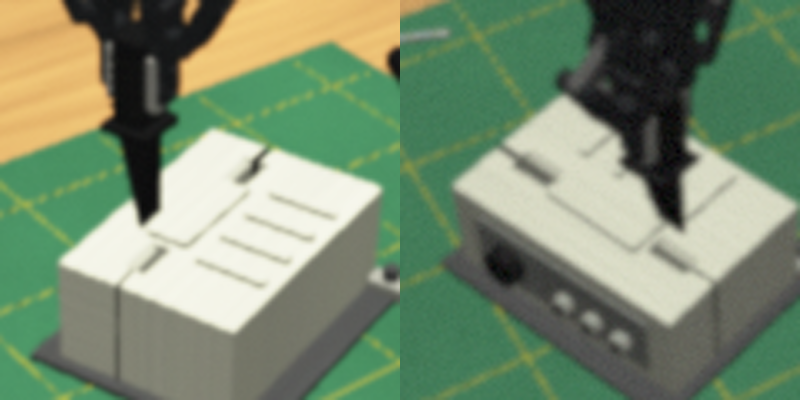

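```bash
python3 - <<'E'
from h import *
from plant import ctrl
y=-.060
ctrl.move_linear(tgt(-.0065,y,-.006),v=.12);st(ctrl)
ctrl.move_linear(tgt(-.0062,y,.018),v=.06);f,z=avgF(ctrl,3)
x=-.0062
while f>-2.5 and x<-.003 and z<6:
    x+=.0005;ctrl.move_linear(tgt(x,y,.018),v=.02);f,z=avgF(ctrl,3)
print(x)
E
```

```text
t13.87 x-7.21 y-59.43 d-4.87 F x0.5 y0.2 z-0.4
t14.52 x-6.12 y-59.97 d18.02 Favg x0.9 y-0.1 z-0.6
t14.87 x-5.82 y-60.00 d18.01 Favg x-0.4 y0.1 z-1.0
t15.22 x-5.34 y-59.96 d18.06 Favg x-0.9 y0.0 z-1.3
t15.57 x-5.14 y-59.98 d18.10 Favg x-3.0 y-0.4 z1.0
-0.004699999999999999
```

```bash
python3 - <<'E'
from h import *
from plant import ctrl
y=-.060
for d in(.030,.042,.050):
    ctrl.move_linear(tgt(-.0049,y,d),v=.05);avgF(ctrl,2)
ctrl.dwell(.1);avgF(ctrl,1)
E
```

```text
t16.02 x-5.11 y-60.31 d29.27 Favg x-5.5 y-0.4 z4.5
t16.48 x-5.17 y-60.60 d40.51 Favg x-7.0 y-0.5 z8.1
t16.86 x-5.22 y-60.72 d48.33 Favg x-8.1 y-2.1 z9.7
t16.99 x-5.24 y-60.75 d48.37 Favg x-8.0 y-0.5 z9.0
```

```bash
python3 - <<'E'
from h import *
from plant import ctrl
y=-.060
ctrl.move_linear(tgt(-.0053,y,.020),v=.1)
ctrl.move_linear(tgt(-.0055,y,-.05),v=.15);ctrl.move_linear(tgt(-.0155,-.10,-.06),v=.15);ctrl.dwell(.1);st(ctrl)
snap("wrist","w7")
E
```

```text
t18.59 x-15.76 y-99.34 d-59.02 F x0.2 y0.3 z-1.0
```

View pics/w7.png

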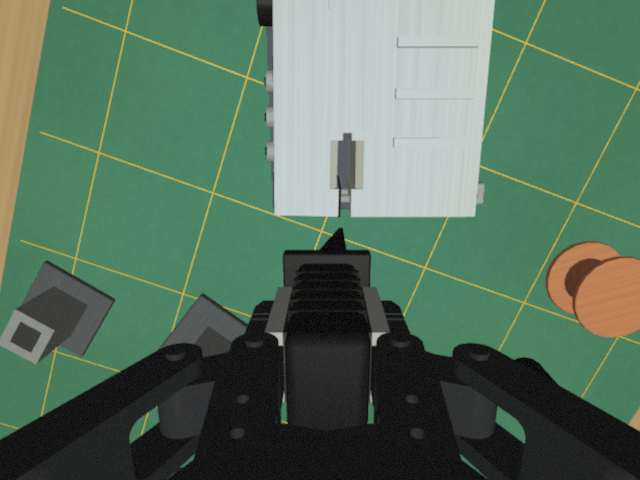

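```bash
cat >> h.py <<'E'
def width(p,rows,x0,x1,th=166):
    g=cv2.cvtColor(p['a'],cv2.COLOR_RGB2GRAY).astype(float);out=[]
    for y in rows:
        v=g[y,x0:x1];i=np.where(v<th)[0];a,b=i[0],i[-1]
        l=a-1+(v[a-1]-th)/(v[a-1]-v[a])+x0; r=b+(th-v[b])/(v[b+1]-v[b])+x0
        P=(onplane(p,[[l,y],[r,y]],.081)[:,:2]-MID)
        out.append([*(P@EX),*(P@EY)])
    o=np.array(out)*1e3;return o
E
python3 - <<'E'
from h import *
p=load("w7")
for rows in ((146,150,155,160,165,170,175,180,184),(190,194,198,202,206,210)):
    for o in width(p,rows,322,385): print(np.round(o,2),round(o[1]-o[0],2))
E
```

```text
[ -9.79   3.65 -47.83 -47.84] 13.44
[ -9.81   3.69 -50.41 -50.42] 13.5
[ -9.83   3.57 -53.65 -53.66] 13.39
[ -9.85   3.58 -56.91 -56.92] 13.43
[ -9.92   3.6  -60.19 -60.2 ] 13.51
[-10.14   3.32 -63.49 -63.5 ] 13.46
[-10.41   3.4  -66.81 -66.82] 13.81
[-10.32   3.43 -70.15 -70.16] 13.76
[-10.39   3.42 -72.84 -72.85] 13.81
[ -8.52   0.12 -76.9  -76.91] 8.64
[ -8.57   0.16 -79.62 -79.63] 8.74
[ -8.54   0.17 -82.36 -82.36] 8.71
[ -8.63   0.16 -85.11 -85.11] 8.79
[ -8.77   0.15 -87.87 -87.88] 8.92
[ -8.89   0.16 -90.65 -90.65] 9.05
```

```bash
python3 - <<'E'
from h import *
from plant import ctrl
y=.060
ctrl.move_linear(tgt(-.010,-.06,-.06),v=.2)
ctrl.move_linear(tgt(-.0062,y,-.02),v=.2);ctrl.move_linear(tgt(-.0062,y,.018),v=.08);avgF(ctrl,2)
ctrl.move_linear(tgt(-.0053,y,.025),v=.04);avgF(ctrl,2)
for d in(.040,.050,.059):
    ctrl.move_linear(tgt(-.0053,y,d),v=.05);avgF(ctrl,2)
ctrl.dwell(.1);avgF(ctrl,1)
snap("side","d8")
E
```

```text
t20.47 x-5.99 y59.98 d17.84 Favg x0.2 y-0.3 z-0.5
t20.86 x-5.43 y60.06 d25.25 Favg x-0.4 y0.3 z-1.4
t21.38 x-5.42 y59.94 d40.21 Favg x-3.4 y-0.9 z1.3
t21.79 x-5.42 y59.88 d49.04 Favg x-5.5 y-0.3 z7.5
t22.19 x-5.45 y59.92 d57.85 Favg x-7.0 y-0.2 z9.1
t22.32 x-5.46 y59.92 d57.85 Favg x-7.1 y-0.6 z9.8
```

```bash
python3 - <<'E'
from h import *
from plant import ctrl
y=.060
ctrl.move_linear(tgt(-.0056,y,.020),v=.12)
ctrl.move_linear(tgt(-.006,y,-.02),v=.2);ctrl.move_linear(tgt(-.015,-.07,-.17),v=.3);ctrl.dwell(.2);st(ctrl)
snap("wrist","w9")
E
```

```text
t24.21 x-15.52 y-68.76 d-167.61 F x-0.4 y0.8 z-2.0
```

View pics/w9.png

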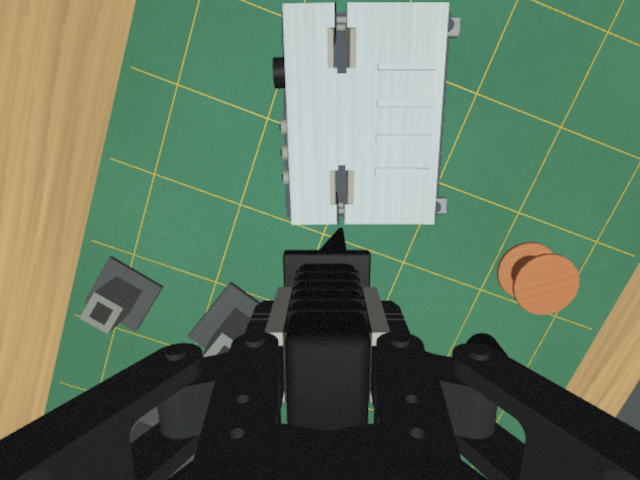

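```bash
python3 - <<'E'
from h import *
p=load("w9");g=cv2.cvtColor(p['a'],cv2.COLOR_RGB2GRAY)
for y in (10,20,40,60,185,195,208,212): print(y,g[y,322:364].tolist())
for rows,th in (((7,10,22,24),125),((30,35,40,45,50,55,60,64),166),((174,180,185,190,195,200),166),((207,210,213,217),125)):
    for r,o in zip(rows,width(p,rows,322,364,th)): print(r,np.round(o,2),round(o[1]-o[0],2))
E
```

```text
10 [206, 207, 205, 205, 206, 205, 206, 206, 207, 207, 206, 207, 156, 39, 96, 116, 117, 117, 118, 118, 115, 117, 116, 112, 121, 183, 205, 204, 208, 208, 206, 206, 207, 206, 204, 205, 205, 206, 207, 207, 206, 205]
20 [205, 208, 205, 206, 205, 206, 205, 206, 207, 208, 207, 207, 164, 65, 111, 155, 166, 167, 165, 166, 166, 166, 165, 166, 145, 182, 205, 205, 208, 208, 206, 207, 206, 205, 205, 206, 207, 205, 208, 207, 207, 206]
40 [206, 209, 208, 207, 205, 189, 177, 177, 178, 178, 166, 119, 41, 62, 89, 96, 95, 95, 94, 93, 92, 94, 94, 94, 92, 93, 87, 103, 154, 174, 175, 173, 173, 177, 195, 206, 208, 209, 209, 209, 206, 206]
60 [207, 208, 207, 207, 207, 195, 179, 179, 178, 180, 177, 142, 94, 98, 95, 95, 92, 96, 95, 95, 96, 95, 97, 99, 96, 89, 89, 118, 160, 175, 176, 176, 173, 182, 199, 207, 208, 208, 209, 208, 207, 208]
185 [206, 206, 205, 208, 207, 205, 207, 197, 181, 178, 178, 180, 164, 126, 94, 94, 99, 101, 96, 96, 98, 98, 101, 94, 91, 104, 156, 175, 174, 174, 176, 185, 201, 207, 208, 208, 207, 208, 207, 205, 204, 206]
195 [208, 206, 206, 207, 207, 205, 206, 200, 186, 180, 181, 179, 169, 1
[... 716 characters left out ...]
-12.44   3.56  73.69  73.69] 16.0
35 [-12.28   3.52  69.8   69.79] 15.79
40 [-12.28   3.59  65.89  65.88] 15.88
45 [-12.25   3.68  61.95  61.95] 15.93
50 [-11.98   3.54  57.99  57.99] 15.52
55 [-11.95   3.54  54.01  54.01] 15.5
60 [-11.95   3.66  50.    50.  ] 15.61
64 [-11.93   3.58  46.78  46.78] 15.51
174 [-10.33   3.51 -47.97 -47.96] 13.84
180 [-10.32   3.41 -53.5  -53.49] 13.73
185 [-10.1    3.52 -58.15 -58.14] 13.63
190 [ -9.89   3.64 -62.83 -62.81] 13.53
195 [ -9.88   3.65 -67.53 -67.52] 13.53
200 [ -9.85   3.57 -72.26 -72.25] 13.42
207 [ -7.37  -0.95 -78.94 -78.93] 6.43
210 [ -7.37  -5.91 -81.82 -81.81] 1.46
213 [ -7.33  -0.93 -84.71 -84.7 ] 6.4
217 [ -7.31  -0.77 -88.58 -88.57] 6.54
```

```bash
python3 - <<'E'
from h import *
p=load("w9")
for rows,th in (((7,10,13,16),160),((40,43,46,49,52,55,58,61),192),((176,180,184,188,192,196),192),((207,210,213,217),170)):
    o=width(p,rows,322,364,th); print(np.round(o.mean(0),2),np.round(o[:,1]-o[:,0],2),round((o[:,1]-o[:,0]).mean(),2))
print("closed check w1"); p=load("w1")
for rows,x0,x1 in((range(54,84,4),308,350),(range(208,232,4),308,350)):
    o=width(p,rows,x0,x1,166);print(np.round(o.mean(0),2),(o[:,1]-o[:,0]).mean())
E
```

```text
[-1.068e+01 -5.000e-02  8.790e+01  8.789e+01] [10.69 10.66 10.6  10.56] 10.63
[-16.53   8.1   57.57  57.57] [24.77 24.76 24.67 24.75 24.52 24.68 24.39 24.53] 24.63
[-14.27   8.03 -59.11 -59.09] [22.44 22.41 22.48 22.18 22.   22.27] 22.3
[ -7.89   0.1  -83.51 -83.5 ] [8.02 7.84 8.03 8.07] 7.99
closed check w1
[-8.04  8.03 60.82 60.96] 16.071139835475215
[ -7.93   8.01 -58.37 -58.23] 15.933740213135506
```

```bash
python3 - <<'E'
from h import *
for n,rows in (("w1",(23,28,33,250,254)),):
    p=load(n);g=cv2.cvtColor(p['a'],cv2.COLOR_RGB2GRAY)
    for y in rows: print(y,g[y,318:340].tolist())
def inner(n,u,y):
    p=load(n);P=(onplane(p,[[u[0],y],[u[1],y]],.076)[:,:2]-MID)@EX*1e3;return P,P[1]-P[0]
# throat edges, threshold 125
for n,rows,x0,x1 in (("w1",(60,69,80),318,342),("w1",(205,220,235),316,340),("w9",(40,50,60),330,356),("w9",(180,185,195),332,352)):
    p=load(n);g=cv2.cvtColor(p['a'],cv2.COLOR_RGB2GRAY).astype(float)
    for y in rows:
        v=g[y,x0:x1];th=125 if n=="w9" else 115;i=np.where(v<th)[0];a,b=i[0],i[-1]
        l=a-1+(v[a-1]-th)/(v[a-1]-v[a])+x0; r=b+(th-v[b])/(v[b+1]-v[b])+x0
        print(n,y,inner(n,(l,r),y))
a=cv2.imread("pics/w9.png")[:240,270:460];cv2.imwrite("pics/c9.png",cv2.resize(a,None,fx=2.5,fy=2.5,interpolation=cv2.INTER_CUBIC))
E
```

```text
23 [179, 180, 178, 180, 181, 182, 180, 180, 166, 110, 62, 155, 178, 178, 181, 182, 182, 181, 182, 179, 181, 180]
28 [179, 181, 180, 181, 181, 181, 181, 182, 164, 109, 60, 156, 180, 180, 180, 181, 182, 181, 181, 181, 180, 179]
33 [180, 180, 181, 182, 182, 183, 182, 182, 151, 82, 60, 154, 180, 180, 183, 184, 181, 182, 181, 181, 179, 178]
250 [183, 181, 180, 182, 183, 184, 184, 135, 62, 155, 181, 182, 182, 183, 183, 183, 180, 181, 179, 181, 181, 181]
254 [181, 182, 182, 183, 183, 183, 166, 110, 62, 155, 180, 182, 184, 184, 182, 182, 182, 180, 179, 179, 179, 180]
w1 60 (array([-2.80349015,  2.91939961]), np.float64(5.722889752510682))
w1 69 (array([-2.97101833,  2.91964085]), np.float64(5.890659177040109))
w1 80 (array([-2.94158574,  2.810668  ]), np.float64(5.7522537468944455))
w1 205 (array([-2.92168527,  2.80894061]), np.float64(5.730625876911837))
w1 220 (array([-2.94518691,  2.95768581]), np.float64(5.90287271667607))
w1 235 (array([-2.83034592,  2.74051139]), np.float64(5.570857314036568))
w9 40 (array([-11.49287428,   2.82045704]), np.float64(14.313331324383435))
w9 50 (array([-11.0365374 ,   2.68672749]), np.float64(13.72326489277327))
w9 60 (array([-11.0064851,   2.8183995]), np.float64(13.824884602317116))
w9 180 (array([-9.19772771,  2.62302464]), np.float64(11.820752348511066))
w9 185 (array([-8.95099474,  2.70229266]), np.float64(11.65328739976422))
w9 195 (array([-8.99003392,  2.84408469]), np.float64(11.834118608679434))
```

View pics/c9.png

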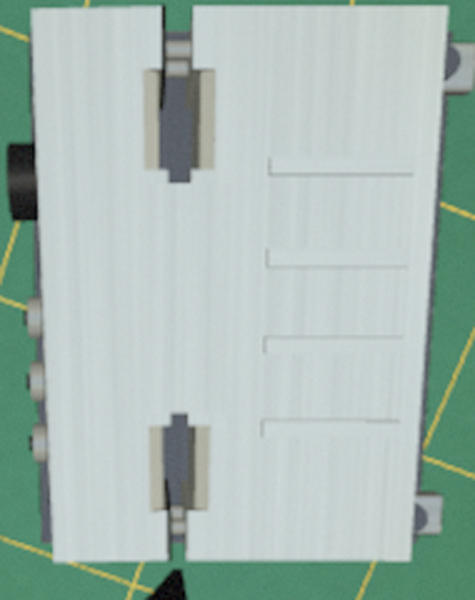

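The crop shows both slots open wider, with the cover slightly ahead at the left (top). From the throat and chamfer widths the gaps are about 8.5 mm left and 6.2 mm right, roughly 0.6 mm short of nominal. I'll push about 2.5 mm deeper, right end first, then left.

```bash
cat >> h.py <<'E'
def press(ctrl,y,xin,xp,ds):
    ctrl.move_linear(tgt(xin,y,-.02),v=.25);ctrl.move_linear(tgt(xin,y,.018),v=.1);avgF(ctrl,1)
    ctrl.move_linear(tgt(xp,y,ds[0]),v=.08);avgF(ctrl,1)
    for d in ds[1:]:
        ctrl.move_linear(tgt(xp,y,d),v=.05);f,z=avgF(ctrl,2)
        if z>25: print("stop");break
    ctrl.dwell(.1);avgF(ctrl,1)
    ctrl.move_linear(tgt(xin,y,.02),v=.15);ctrl.move_linear(tgt(xin,y,-.02),v=.25)
E
python3 - <<'E'
from h import *
from plant import ctrl
press(ctrl,-.06,-.0058,-.0049,(.044,.055,.061,.0645))
press(ctrl,.06,-.0062,-.0053,(.050,.060,.0645))
ctrl.move_linear(tgt(-.015,-.07,-.17),v=.3);ctrl.dwell(.2);st(ctrl)
snap("wrist","w10");snap("side","d10")
E
```

```text
t25.57 x-5.42 y-60.14 d17.57 Favg x-0.3 y0.4 z-0.5
t26.08 x-5.01 y-59.91 d44.52 Favg x0.1 y0.5 z-1.7
t26.52 x-4.96 y-60.35 d54.40 Favg x-3.9 y-0.5 z5.1
t26.85 x-5.01 y-60.46 d59.89 Favg x-5.8 y-1.1 z7.9
t27.17 x-5.02 y-60.49 d63.00 Favg x-6.5 y-0.6 z9.9
t27.30 x-5.01 y-60.50 d62.99 Favg x-6.6 y-0.2 z9.6
t29.26 x-6.04 y59.55 d17.93 Favg x0.9 y-0.0 z-0.9
t29.84 x-5.20 y60.04 d50.17 Favg x0.4 y-0.0 z-1.7
t30.26 x-5.19 y59.96 d60.12 Favg x-1.3 y-0.4 z0.4
t30.57 x-5.16 y59.95 d63.53 Favg x-4.7 y0.5 z6.5
t30.71 x-5.18 y59.93 d63.53 Favg x-3.8 y0.3 z6.3
 t32.48 x-15.54 y-68.74 d-167.59 F x-0.1 y0.3 z-1.1
```

View pics/w10.png

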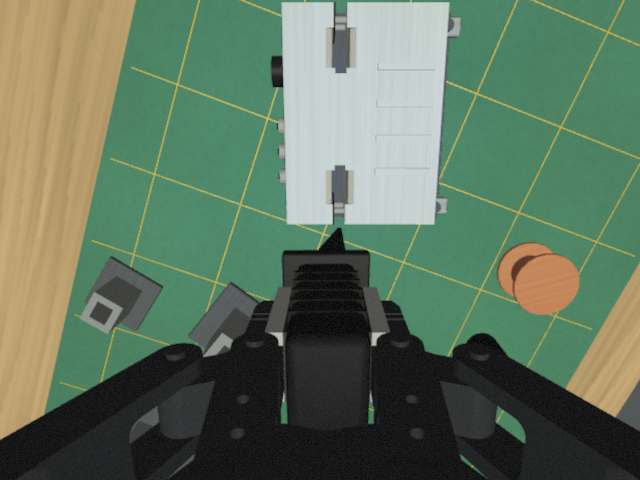

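```bash
python3 - <<'E'
from h import *
p=load("w10");g=cv2.cvtColor(p['a'],cv2.COLOR_RGB2GRAY).astype(float)
for rows in ((40,43,46,49,52,55,58),(176,180,184,188,192,196)):
    o=width(p,rows,316,368,192); print(np.round(o.mean(0),2),np.round(o[:,1]-o[:,0]-16,2))
    for y in rows:
        x0=326;v=g[y,x0:360];th=125;i=np.where(v<th)[0];a,b=i[0],i[-1]
        l=a-1+(v[a-1]-th)/(v[a-1]-v[a])+x0; r=b+(th-v[b])/(v[b+1]-v[b])+x0
        P=(onplane(p,[[l,y],[r,y]],.076)[:,:2]-MID)@EX*1e3;print(y,np.round(P,2),round(P[1]-P[0]-5.8,2))
E
```

```text
[-17.92   8.09  58.77  58.77] [10.06  9.91 10.01 10.01 10.08 10.08  9.92]
40 [-12.61   2.77] 9.59
43 [-12.54   2.86] 9.6
46 [-12.42   2.86] 9.47
49 [-12.36   2.88] 9.45
52 [-12.37   2.72] 9.28
55 [-12.32   2.74] 9.26
58 [-12.57   2.75] 9.52
[-17.88   8.04 -59.11 -59.08] [ 9.96  9.89 10.1   9.93  9.68  9.95]
176 [-12.5    2.74] 9.43
180 [-12.46   2.62] 9.28
184 [-12.42   2.68] 9.3
188 [-12.4    2.67] 9.26
192 [-12.59   2.73] 9.53
196 [-12.52   2.8 ] 9.52
```

Both gaps now measure about 10.0 and 9.9 mm at the chamfer edges (throats 9.5 and 9.4), so the cover is even. Next I return the wedge.

```bash
python3 - <<'E'
from h import *
from plant import ctrl
W=[.4948,-.1494]
ctrl.move_pose([*W,.185],q(-17.9));ctrl.dwell(.1);print(ctrl.get_eef_pos(),ctrl.get_time())
snap("scene","s11");snap("side","d11")
for n in("s11","d11"):
    p=load(n);x,y=proj(p,[.495,-.15,.13])[0].astype(int);x=max(x,60);a=cv2.imread(f"pics/{n}.png")[y-60:y+60,x-60:x+60]
    cv2.imwrite(f"pics/{n}c.png",cv2.resize(a,(400,400),interpolation=cv2.INTER_CUBIC))
    a_=np.radians(-17.9);e=np.array([np.cos(a_),np.sin(a_),0]);l=np.array([-e[1],e[0],0]);c=np.r_[W,.185-.0823]
    for nm,t in(("tip y+",c+.008*e+.011*l),("tip y-",c+.008*e-.011*l)):print(n,nm,(proj(p,t)[0]-[x-60,y-60])/.3)
cv2.imwrite("pics/c11.png",np.hstack([cv2.imread("pics/s11c.png"),cv2.imread("pics/d11c.png")]))
E
```

```text
[ 0.49609787 -0.14878728  0.18669593] 33.675
s11 tip y+ [227.80629614 243.90616935]
s11 tip y- [189.74239314 251.04493338]
d11 tip y+ [208.88716485 208.8463697 ]
d11 tip y- [217.40758101 241.7443047 ]
```

View pics/c11.png

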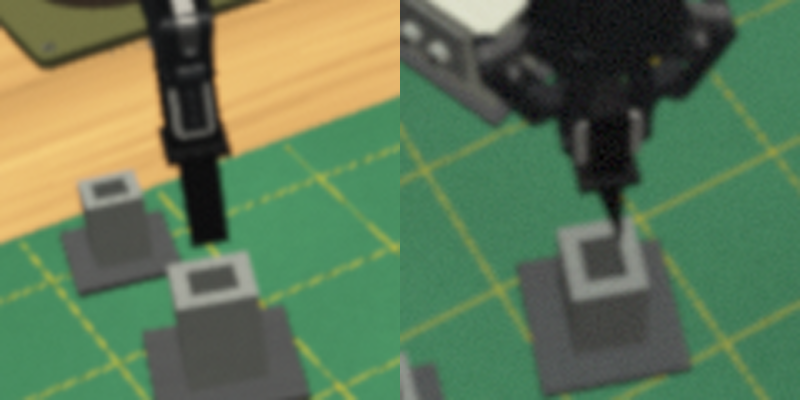

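The tip edge at (190–228, 242) in the scene crop matches the prediction, so the wedge hasn't shifted much in the grip. It sits above the hole, so I lower it.

```bash
cat >> h.py <<'E'
def rd(ctrl):
    F=[]
    for _ in range(2): ctrl.dwell(.03);F.append(ctrl.get_contact_force())
    f=np.mean(F,0);print("t%.2f"%ctrl.get_time(),np.round(ctrl.get_eef_pos()*1e3,1),np.round(f,1));return f
E
python3 - <<'E'
from h import *
from plant import ctrl
W=[.4948,-.1494]
ctrl.move_linear([*W,.150],v=.1,ori=q(-17.9));rd(ctrl)
for z in(.130,.110,.096,.092):
    ctrl.move_linear([*W,z],v=.06);f=rd(ctrl)
    if f[2]>6: print("hit");break
else:
    while z>.083 and f[2]<5:
        z-=.001;ctrl.move_linear([*W,z],v=.03);f=rd(ctrl)
E
```

```text
t34.34 [ 495.2 -149.5  150.5] [ 0.1 -0.9 -0.7]
t34.89 [ 494.8 -149.4  130. ] [-0.3 -0.6 -1.6]
t35.44 [ 494.8 -149.4  109.9] [-0.   0.3 -1. ]
t35.89 [ 494.7 -149.3   95.8] [ 0.   0.3 -1. ]
t36.21 [ 494.8 -149.4   92. ] [ 0.3 -0.2 -0.8]
t36.52 [ 494.8 -149.4   91. ] [ 0.2  0.  -1.7]
t36.84 [ 494.9 -149.5   90.1] [ 0.8  0.  -0.2]
t37.16 [ 495.  -149.5   90.1] [-2.8  1.4  5.4]
```

The collar touches at TCP z 0.0901 (it was 0.0903 when gripped), so the wedge is fully seated and did not slip. I release it and check.

```bash
python3 - <<'E'
from h import *
from plant import ctrl
W=[.4948,-.1494]
ctrl.set_gripper(.06);rd(ctrl)
ctrl.move_linear([*W,.19],v=.12)
ctrl.move_linear([W[0]-.006,W[1]-.019,.31],v=.25);ctrl.dwell(.15)
snap("wrist","w12")
a=np.array([.45,-.05]);ctrl.move_pose([.42,-.02,.33],q(YAW));ctrl.dwell(.2)
snap("side","d12");snap("scene","s12");print(ctrl.get_time())
p=load("w12");g=cv2.cvtColor(p['a'],cv2.COLOR_RGB2GRAY)
X=cloud(load("s12"));m=(X[...,2]>.1)&(abs(X[...,0]-.495)<.03)&(abs(X[...,1]+.15)<.03);print("handle top z",np.percentile(X[m][:,2],[50,90,97]))
b=np.hstack([cv2.resize(cv2.imread("pics/s12.png"),(400,300)),cv2.resize(cv2.imread("pics/d12.png"),(400,300))])
c=np.hstack([cv2.resize(cv2.imread("pics/w12.png")[110:230,260:420],(400,300)),cv2.resize(cv2.imread("pics/s12.png")[220:310,150:270],(400,300))])
cv2.imwrite("pics/c12.png",np.vstack([b,c]))
E
```

```text
t37.68 [ 494.7 -149.4   88.9] [ 0.5 -0.4 -0.4]
40.5083
handle top z [0.12558335 0.13784169 0.13869304]
```

View pics/c12.png

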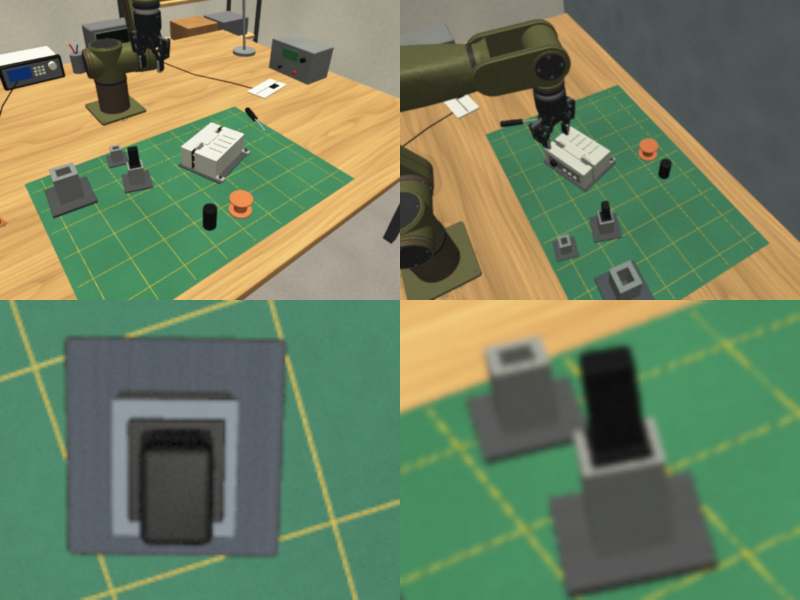

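The wedge stands upright in the middle stand, with its handle top at 0.138 m, the same as at the start. The bystanders look unmoved and the arm is clear, so I hand the job in.

```bash
python3 - <<'E'
from plant import ctrl
ctrl.close_job()
E
```

```text
the job is handed in; nothing more can be done
```

The near half now stands off by about 10 mm at both ends, and the wedge is back upright and fully down in its stand. I handed the job in at about 40.5 s.

- **Opening the seam:** I took the wedge from the middle-sized stand and pressed it in four passes: left, right, right again, then left, with one extra left pass after the first right. That gave gaps of about 4, then 6–7, then 8.5, then 10 mm, with one end never more than about 4 mm ahead of the other. I pushed the near half with the wedge only, using at most about 10 N down.
- **Final gaps:** The last wrist picture gave 10.0 mm left and 9.9 mm right at the chamfer edges. The darker slot throats gave about 9.5 and 9.4 mm, a method that reads slightly low.
- **Disagreements:** The gaps came out about 0.6 mm below what the depths predict, so I pushed about 2 mm deeper to make up for it. The wedge did not slip in the grip. Widths read at the seam ends came out larger, because the edges there already show a dark line with the seam closed, so I did not use them.
- **Wedge:** The collar touched the stand at 90.1 mm tool height, against 90.3 mm when I gripped it. After release the handle top was at 0.138 m, the same as at the start.
- **Bystanders:** The coil, capacitor and screwdriver look unmoved in the last pictures. I did not re-measure them.

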